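# Queue the sample jars for weighing, smallest next to the balance

## Task

Line up the four sample jars on the row of four marks on the strip in order of size, the smallest on the end mark next to the balance and the largest at the far end, one jar standing upright and centred on each mark. Keep the jars upright throughout, and leave the glass beaker where it is.

Things in the scene. Friction and masses are not known exactly. Their poses are not given: they have to be found in the camera images.
- jar_1: the smallest of four alike white plastic sample jars with grey screw lids: an upright cylinder 34 mm in diameter (body and lid alike) and 46 mm tall with the lid, about 50 g, closed and rigid, loose on the bench. Origin: centre of its underside; z up along the jar
- jar_2: the second smallest of four alike white plastic sample jars with grey screw lids: an upright cylinder 42 mm in diameter (body and lid alike) and 58 mm tall with the lid, about 90 g, closed and rigid, loose on the bench. Origin: centre of its underside; z up along the jar
- jar_3: the second largest of four alike white plastic sample jars with grey screw lids: an upright cylinder 50 mm in diameter (body and lid alike) and 70 mm tall with the lid, about 150 g, closed and rigid, loose on the bench. Origin: centre of its underside; z up along the jar
- jar_4: the largest of four alike white plastic sample jars with grey screw lids: an upright cylinder 58 mm in diameter (body and lid alike) and 82 mm tall with the lid, about 230 g, closed and rigid, loose on the bench. Origin: centre of its underside; z up along the jar
- mark_a: one end mark of the row: a flat white spot 40 mm across in a black ring 48 mm across, with a black centre dot, on a fixed flat aluminium strip (90 x 350 mm, top 8 mm above the bench). Marks a, b, c, d lie in this order in a straight row, 84 mm apart. Origin: its centre, on the strip's top; y along the row from mark_a to mark_d, z up. Either end may be the one next to the balance
- mark_b: the mark next to mark_a: a flat white spot 40 mm across in a black ring 48 mm across, with a black centre dot, on a fixed flat aluminium strip (90 x 350 mm, top 8 mm above the bench). Marks a, b, c, d lie in this order in a straight row, 84 mm apart. Origin: its centre, on the strip's top; y along the row from mark_a to mark_d, z up. Either end may be the one next to the balance
- mark_c: the mark between mark_b and mark_d: a flat white spot 40 mm across in a black ring 48 mm across, with a black centre dot, on a fixed flat aluminium strip (90 x 350 mm, top 8 mm above the bench). Marks a, b, c, d lie in this order in a straight row, 84 mm apart. Origin: its centre, on the strip's top; y along the row from mark_a to mark_d, z up. Either end may be the one next to the balance
- mark_d: the end mark next to mark_c: a flat white spot 40 mm across in a black ring 48 mm across, with a black centre dot, on a fixed flat aluminium strip (90 x 350 mm, top 8 mm above the bench). Marks a, b, c, d lie in this order in a straight row, 84 mm apart. Origin: its centre, on the strip's top; y along the row from mark_a to mark_d, z up. Either end may be the one next to the balance
- balance: a fixed white laboratory balance with a round steel pan (120 mm across) on top, footprint 190 x 150 mm, 62 mm high, standing past one end of the row of marks: 160 mm along the row from that end mark and 100 mm farther from the robot (a blue-capped tube rack, 110 mm wide and 68 mm high, stands likewise at the other end). Origin: centre of its underside
- beaker: an empty glass beaker, 64 mm across and 60 mm tall, standing loose among the jars, to be left where it is. Origin: centre of its underside

How it is judged:
At the end, for the whole second after the job is handed in: The jars stand on the four marks in order of size, smallest on the end mark nearer the balance, largest on the far end mark: each within 12 mm of its mark's centre, upright within 0.08 rad, standing on the strip, released and at rest (((horizontal distance between balance and mark_a below 0.28 m and horizontal distance between jar_1 and mark_a below 0.012 m and horizontal distance between jar_2 and mark_b below 0.012 m and horizontal distance between jar_3 and mark_c below 0.012 m and horizontal distance between jar_4 and mark_d below 0.012 m) or (horizontal distance between balance and mark_d below 0.28 m and horizontal distance between jar_1 and mark_d below 0.012 m and horizontal distance between jar_2 and mark_c below 0.012 m and horizontal distance between jar_3 and mark_b below 0.012 m and horizontal distance between jar_4 and mark_a below 0.012 m)) and angle between each of jar_1, jar_2, jar_3, jar_4's own z axis and vertical below 0.08 rad and height (world z) of jar_1 between 0.004 and 0.013 m and linear speed of each of jar_1, jar_2, jar_3, jar_4 below 0.02 m/s and angular speed of each of jar_1, jar_2, jar_3, jar_4 below 0.2 rad/s and height (world z) of jar_2 between 0.004 and 0.013 m and height (world z) of jar_3 between 0.004 and 0.013 m and height (world z) of jar_4 between 0.004 and 0.013 m); the robot touches nothing.
It fails at once if the jar jar_1 is tipped by more than 45 degrees (angle between jar_1's own z axis and vertical above 0.8 rad).
It fails at once if the jar jar_2 is tipped by more than 45 degrees (angle between jar_2's own z axis and vertical above 0.8 rad).
It fails at once if the jar jar_3 is tipped by more than 45 degrees (angle between jar_3's own z axis and vertical above 0.8 rad).
It fails at once if the jar jar_4 is tipped by more than 45 degrees (angle between jar_4's own z axis and vertical above 0.8 rad).
It fails at once if the beaker is moved by more than 15 mm (distance of beaker from where it was at the start of the episode above 0.015 m).
It also fails if it takes over 99 s, if anything falls off the work surface, if the arm or the gripper's body presses on something with over 40 N, if the wrist force passes 120 N, or if a joint passes its speed limit or range.

## Robot

A 6-joint arm with a two-finger parallel gripper is mounted at the origin on the work surface. World frame = base frame: x ahead of the robot, y to its left, z up, the work surface at z = 0. Lengths are in m, angles in rad, forces in N, time in s.
With the tool pointing down it reaches from about 0.25 to 0.725 m from the base axis. Payload 4 kg.
Tool frame: the origin (TCP) lies between the finger pads; the fingertips stand 8 mm ahead of it and the grasp point (between the pads) lies 11 mm behind it (bot.tip_reach is the distance from the TCP to the fingertips, in m); z points along the fingers, y is the line along which they close (so a half turn about z gives the same grasp; the last joint's range is limited). The gripper opens to 85 mm and grips with 20 to 120 N. Pads are 22 mm wide; open, the fingers measure 114 mm over their backs; the gripper's body (76 mm by 85 mm) begins 54 mm behind the grasp point. The pads swing forward as they close: fully open they stand 13 mm farther back than shut.
Start: joints at [1.257, 0.241, 0.005, 1.335, 0, 1.571], TCP at [0.154, 0.476, 0.239] pointing down, gripper open.
Joint ranges: [-2.72, 2.72], [-1.05, 1.87], [-1.09, 1.28], [-1.99, 2.15], [-1.42, 1.44], [-3.14, 3.14]. Speed limits (rad/s): [2.79, 2.79, 3.14, 3.14, 3.14, 3.14].

## Interface

Orientations are given as a unit quaternion [x, y, z, w].
In Python, from workcell import bot gives the robot as it stands.
- The arm moves only by the tool move_arm, never from a script. Its argument "deltas" is a list of rows, each a list of 7 numbers: the opening, from 0 (shut) to 1 (fully open), then the shift along the tool's x, y, z in mm, then the turn, a rotation vector about the tool's x, y, z in degrees. In form: [[gripper, tx, ty, tz, ax, ay, az], ...]. A call has 1 to 10 rows; each row shifts and turns the commanded pose from where the row before left it, along the tool's axes as they then stand; what a row does not reach is not made up. A row lasts 1/12 s, in which the tool goes at most 41.7 mm and 7.16 degrees, less where a joint would pass 70% of its speed; a pose out of reach is approached as far as the arm can. A call is refused whole if a number of a shift passes 41.7 or a number of a turn 7.16, either way. A call with a gripper value outside its range is refused whole. The fingers move at their own pace and stop on an object; the grip force is fixed at half the most. Time passes only in rows, so rows that do not move let the fingers close. It gives the time, the measured TCP pose, the force, the opening and the grip force at its end, in the units of the state.
- bot.get_obs(): the state, without advancing time (a new reading comes with each control period).
- bot.camera(name): name is "side" or "top"; returns the picture (384x512x3 uint8, blue, green, red); there is no depth.
- bot.calibration(name): a dict with "K" (3x3 intrinsics, pixels), "position" and "orientation" of the camera in the world. Camera axes: x right, y down, z forward; pixel columns grow to the right and rows downward; lengths in m; the calibration is good to about 2 mm. A picture is of the moment at which its call begins. calibration takes no time and is no camera call.
- bot.job_done(): hands the job in; it is judged then, once.
Trained networks look in the newest picture that a camera, given by its name, has taken for a name from the list of things; names that differ only in an ending like _2 or _b are one class to them, and where a whole thing is asked for, a point or a joint stands for the part that bears it (a point fixed in the world has none). Each returns a list of dicts, best first, with "conf" (0 to 1); they miss things now and then, are a little off and sometimes report something else, mostly with a low value. They report only what shows in the picture. A call takes as long as a camera call.
- bot.outline_of(query, camera): "pixels" (384x512 bool, what is visible of it) and "rect" ([left, top, width, height] in pixels, round what is visible of it).
The state is a dict: "clock": time; "joint_pos": joint angles; "joint_vel": joint speeds; "tau": joint torques, N m; "eef_pos": TCP position; "tool_rot": TCP orientation; "ft_force": force on the tool from outside, world axes, zero at the start; "ft_torque": the same for the moment, N m; "grip_width": finger opening in m; "grasp_force": force on a finger pad.
Only numpy, scipy, OpenCV 4.12 (cv2) and the standard library are available. Lean on these libraries where they do the work, as an engineer would, in place of code of your own. Each camera call takes 0.05 s, during which the arm holds its last target. There are 200 camera calls.

## Working session

There is one attempt and no reset: what is moved stays moved. The work goes in short steps, Python scripts to look and compute and a tool call to move; the robot and the scene stay as the last step left them, time stands still between calls to the robot, and variables do not carry over. Pictures are saved under pics/ and viewed, at most 14 in all, crops included, and the job is handed in when it is done.

Besides the shell and the picture viewer there is one more tool, called after "Request:" as name(argument=value, ...) on one line, values as JSON. move_arm: Moves the arm, as the interface text tells. Its arguments: {"type":"object","properties":{"deltas":{"type":"array","items":{"type":"array","items":{"type":"number"}}}},"required":["deltas"]}

```bash
mkdir -p pics; cat > h.py <<'E'
import numpy as np, cv2
from scipy.spatial.transform import Rotation as R
from workcell import bot
def ray(c,u,v):
    k=bot.calibration(c);d=R.from_quat(k["orientation"]).as_matrix()@np.linalg.inv(np.array(k["K"]))@[u,v,1]
    return np.array(k["position"]),d
def at(c,u,v,z):
    p,d=ray(c,u,v);return p+d*(z-p[2])/d[2]
def proj(c,P):
    k=bot.calibration(c);q=R.from_quat(k["orientation"]).as_matrix().T@(np.array(P)-k["position"]);q=np.array(k["K"])@q;return q[:2]/q[2]
E
python3 - <<'E'
from h import *
for c in("top","side"):
    cv2.imwrite(f"pics/{c}0.png",bot.camera(c))
    k=bot.calibration(c);print(c,np.array(k["K"]).tolist(),k["position"],k["orientation"])
for q in("jar_1","mark_a","beaker","balance"):
    for o in bot.outline_of(q,"top"):
        m=o["pixels"];v,u=np.nonzero(m);print(q,round(o["conf"],2),o["rect"],u.mean().round(1),v.mean().round(1),at("top",u.mean(),v.mean(),0.008).round(3))
print(bot.get_obs())
E
```

```text
top [[371.8544122922267, 0.0, 255.118146386624], [0.0, 371.8544122922267, 191.95787399752598], [0.0, 0.0, 1.0]] [0.47751068 0.00972171 0.96596853] [ 0.70931159 -0.70216855  0.04299031 -0.04458947]
side [[488.26356151487465, 0.0, 262.18290069665915], [0.0, 488.26356151487465, 197.6843821939917], [0.0, 0.0, 1.0]] [ 0.29586166 -0.65203437  0.76167648] [ 0.89970528 -0.20138937  0.07785649 -0.37935616]
jar_1 0.7 [146.7, 238.3, 13.0, 15.6] 152.5 244.3 [0.46  0.273 0.008]
jar_1 0.64 [352.6, 239.1, 38.2, 24.0] 371.8 249.9 [ 0.451 -0.286  0.008]
jar_1 0.61 [192.6, 233.2, 24.8, 19.9] 205.8 244.1 [0.461 0.137 0.008]
jar_1 0.53 [311.0, 245.5, 16.1, 14.2] 321.4 252.3 [ 0.444 -0.158  0.008]
mark_a 0.82 [271.1, 169.5, 21.8, 18.3] 280.7 177.2 [ 0.636 -0.054  0.008]
mark_a 0.57 [240.7, 169.9, 16.4, 15.0] 248.3 179.2 [0.63  0.031 0.008]
mark_a 0.49 [302.2, 164.8, 18.9, 19.9] 312.4 174.0 [ 0.646 -0.137  0.008]
mark_a 0.49 [207.0, 172.7, 20.0, 23.4] 215.9 182.7 [0.62  0.115 0.008]
beaker 0.84 [251.2, 235.6, 24.0, 27.7] 262.5 247.5 [ 0.454 -0.008  0.008]
balance 0.88 [337.2, 91.6, 68.4, 77.5] 370.1 129.3 [ 0.767 -0.291  0.008]
{'clock': 0.3, 'joint_pos': array([ 1.25703378e+00,  2.40891546e-01,  4.58737087e-03,  1.33521487e+00,
       -1.35207264e-05,  1.57081204e+00]), 'joint_vel': array([ 0.00067031, -0.00077435,  0.0019656 ,  0.00192202,  0.00108854,
        0.00137315]), 'tau': array([-7.21291635e-04, -3.71851051e+01,  2.52248919e+01,  9.14166332e-03,
       -2.57056507e-05,  4.76321745e-06]), 'eef_pos': array([0.15426029, 0.47539306, 0.23900298]), 'tool_rot': array([ 1.56246293e-01,  9.87718060e-01, -3.57975516e-04, -4.97776757e-05]), 'ft_force': array([-0.43298322,  0.59098972, -0.24292432]), 'ft_torque': array([-0.03044801, -0.06158799, -0.01936745]), 'grasp_force': 0.0, 'grip_width': 0.08516268534146557}
```

```bash
python3 - <<'E'
import cv2
a=cv2.imread("pics/top0.png")[60:300,120:440];cv2.imwrite("pics/t0b.png",cv2.resize(a,(800,600),interpolation=cv2.INTER_CUBIC))
E
```

```text
(no output)
```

View pics/t0b.png

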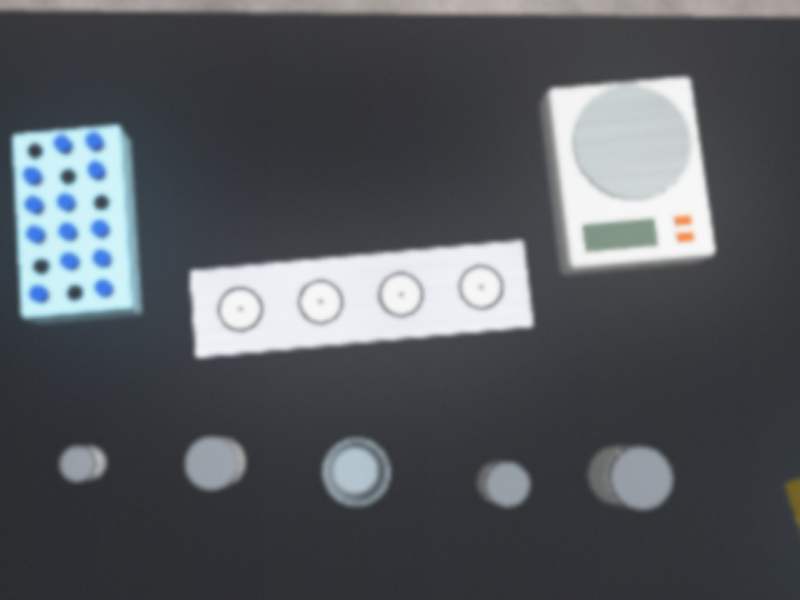

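View pics/side0.png

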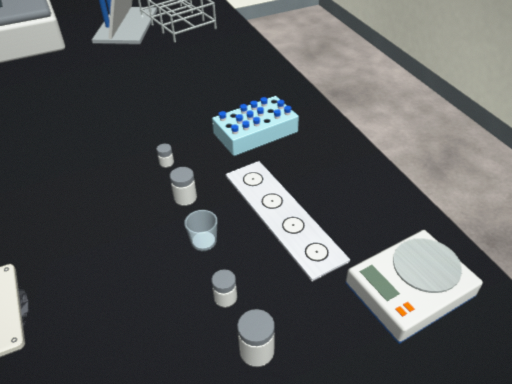

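The balance is at the right end (world −y), so from right to left the marks take jar 1, 2, 3 and 4. In the full top picture the lid centres are about: small (151,245), second largest (204,245), second smallest (323,254), largest (377,251). The beaker sits between, at about (262,248).

```bash
python3 - <<'E'
from h import *
g=cv2.imread("pics/top0.png",0);S=6
G=cv2.resize(g,None,fx=S,fy=S,interpolation=cv2.INTER_CUBIC)
def circ(u,v,r,w):
    x0,y0=int((u-w)*S),int((v-w)*S);c=G[y0:y0+int(2*w*S),x0:x0+int(2*w*S)]
    h=cv2.HoughCircles(cv2.GaussianBlur(c,(9,9),0),cv2.HOUGH_GRADIENT,1,500,param1=60,param2=8,minRadius=int(r*S*.85),maxRadius=int(r*S*1.15))
    a=h[0,0];return (x0+a[0]+.5)/S-.5,(y0+a[1]+.5)/S-.5,a[2]/S
z0=0.966;f=371.85
for n,u,v,d,h in(("j1",150.8,245.2,34,46),("j2",323.2,253.6,42,58),("j3",204.4,244.8,50,70),("j4",376.8,250.8,58,82),("beaker",262.4,248.4,64,60)):
    p=circ(u,v,d/2000*f/(z0-h/1000),14);print(n,np.round(p,1),at("top",p[0],p[1],h/1000).round(4))
M=[]
for n,u,v in(("m1",312.4,174.8),("m2",280.4,177.8),("m3",248,180.4),("m4",216,183.6)):
    p=circ(u,v,9.0,13);w=at("top",p[0],p[1],.008);M.append(w[:2]);print(n,np.round(p,1),w.round(4))
M=np.array(M);c=M.mean(0);d=M[3]-M[0];t=np.arctan2(d[1],d[0]);e=np.array([np.cos(t),np.sin(t)])
print("len",np.linalg.norm(d),"ang",np.degrees(t));print([(c+e*.084*k).round(4) for k in(-1.5,-.5,.5,1.5)])
E
```

```text
j1 [150.7 245.2   7.3] [0.4581 0.267  0.046 ]
j2 [322.2 253.3   9.1] [ 0.4432 -0.1508  0.058 ]
j3 [205.3 244.7  11.7] [0.4612 0.1298 0.07  ]
j4 [376.5 250.8  12.2] [ 0.4512 -0.2741  0.082 ]
beaker [262.2 248.5  13.8] [ 0.4532 -0.006   0.06  ]
m1 [312.  174.3   9.3] [ 0.6447 -0.1355  0.008 ]
m2 [279.8 177.2   9.4] [ 0.6364 -0.0516  0.008 ]
m3 [247.8 180.3   9.3] [0.6272 0.0318 0.008 ]
m4 [215.5 183.3   9.3] [0.6184 0.1159 0.008 ]
len 0.25279311548470107 ang 95.96233346947984
[array([ 0.6448, -0.1352]), array([ 0.636 , -0.0516]), array([0.6273, 0.0319]), array([0.6186, 0.1155])]
```

Request:
move_arm(deltas=[[1,0,0,0,0,0,6.6],[1,0,0,0,0,0,6.6],[1,0,0,0,0,0,6.6],[1,0,0,0,0,0,6.6],[1,0,0,0,0,0,6.6],[1,0,0,0,0,0,6.6],[1,0,0,0,0,0,6.6],[1,0,0,0,0,0,6.6],[1,0,0,0,0,0,6.6],[1,0,0,0,0,0,6.6]])

```text
clock: 1.13
eef_pos: [0.1543, 0.4755, 0.2392]
tool_rot: [0.671, 0.741, -0.0, 0.0]
ft_force: [0.5, 0.1, 0.6]
grip_width: 0.0856
grasp_force: 0.0
```

```bash
python3 - <<'E'
from h import *
o=bot.get_obs();Rm=R.from_quat(o["tool_rot"]).as_matrix()
P=[("start",o["eef_pos"][:2]),("j1",(.458,.267)),("m1",(.6448,-.1352)),("j2",(.4432,-.1525)),("m2",(.636,-.0516)),("j3",(.4612,.132)),("m3",(.6273,.0319)),("j4",(.4512,-.2745)),("m4",(.6186,.1155))]
for (a,p),(b,q) in zip(P,P[1:]): print(a,b,(1000*(Rm.T@[q[0]-p[0],q[1]-p[1],0])).round(1)[:2])
E
```

```text
start j1 [-237.6  281.5]
j1 m1 [-418.7  146. ]
m1 j2 [   2.8 -202.3]
j2 m2 [ 81.3 201.9]
m2 j3 [ 200.  -155.7]
j3 m3 [-116.1  155.4]
m3 j4 [-287.4 -205.6]
j4 m4 [371.5 205.3]
```

Request:
move_arm(deltas=[[1,-23.8,28.2,8,0,0,0],[1,-23.8,28.2,8,0,0,0],[1,-23.8,28.2,8,0,0,0],[1,-23.8,28.2,8,0,0,0],[1,-23.8,28.2,8,0,0,0],[1,-23.8,28.2,8,0,0,0],[1,-23.8,28.2,8,0,0,0],[1,-23.8,28.2,8,0,0,0],[1,-23.8,28.2,8,0,0,0],[1,-23.8,28.2,8,0,0,0]])

```text
clock: 1.97
eef_pos: [0.4611, 0.2672, 0.159]
tool_rot: [0.669, 0.743, 0.0, -0.0]
ft_force: [0.1, 1.0, -0.0]
grip_width: 0.0856
grasp_force: 0.0
```

Request:
move_arm(deltas=[[1,0,-1,28,0,0,0],[1,0,-1,28,0,0,0],[1,0,0,28,0,0,0],[1,0,0,28,0,0,0],[1,0,0,20,0,0,0],[1,0,0,10,0,0,0],[1,0,0,0,0,0,0],[1,0,0,0,0,0,0],[1,0,0,0,0,0,0],[1,0,0,0,0,0,0]])

```text
clock: 2.8
eef_pos: [0.4591, 0.2691, 0.019]
tool_rot: [0.669, 0.743, 0.002, 0.001]
ft_force: [0.5, 0.1, 0.3]
grip_width: 0.0853
grasp_force: 0.0
```

```bash
python3 - <<'E'
from h import *
o=bot.get_obs();print(o["eef_pos"],o["ft_force"])
a=bot.camera("side");u,v=map(int,proj("side",o["eef_pos"]));print(u,v)
t=bot.camera("top");U,V=map(int,proj("top",o["eef_pos"]));print(U,V)
c=[cv2.resize(i[max(0,y-45):max(0,y-45)+90,x-45:x+45],(400,400),interpolation=cv2.INTER_CUBIC) for i,x,y in((a,u,v),(t,U,V))]
cv2.imwrite("pics/g1.png",np.hstack(c))
E
```

```text
[0.45909706 0.26912192 0.01902778] [0.52578714 0.07152435 0.2732571 ]
165 155
152 244
```

View pics/g1.png

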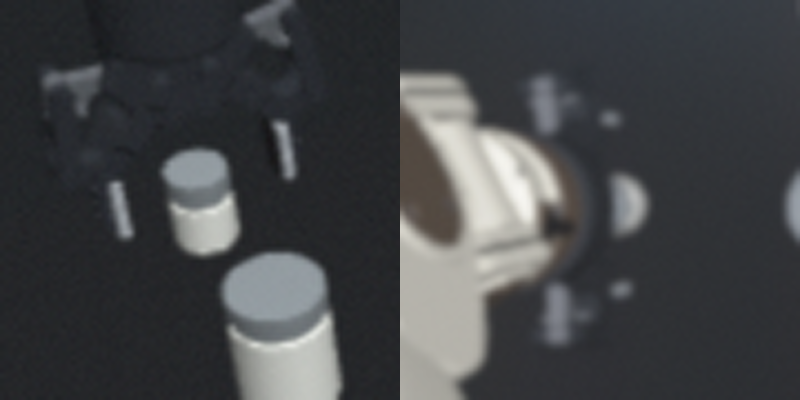

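Both views show the small jar centred between the pads (side crop about (203,200), top crop about (618,204)). I'll close.

Request:
move_arm(deltas=[[0,0,0,0,0,0,0],[0,0,0,0,0,0,0],[0,0,0,0,0,0,0],[0,0,0,0,0,0,0],[0,0,0,0,0,0,0],[0,0,0,0,0,0,0],[0,0,0,0,0,0,0],[0,0,0,0,0,0,0]])

```text
clock: 3.57
eef_pos: [0.458, 0.2684, 0.0176]
tool_rot: [0.669, 0.743, 0.0, 0.0]
ft_force: [-0.7, -0.6, 4.6]
grip_width: 0.0323
grasp_force: 59.5
```

Request:
move_arm(deltas=[[0,0,0,-10,0,0,0],[0,0,0,-25,0,0,0],[0,0,0,-35,0,0,0],[0,0,0,-35,0,0,0],[0,0,0,-35,0,0,0],[0,-15,5,-10,0,0,0],[0,-25,9,0,0,0,0],[0,-35,12,0,0,0,0],[0,-35,12,0,0,0,0],[0,-35,12,0,0,0,0]])

```text
clock: 4.4
eef_pos: [0.5228, 0.1281, 0.1678]
tool_rot: [0.669, 0.744, -0.0, 0.0]
ft_force: [0.1, 0.4, -0.8]
grip_width: 0.0325
grasp_force: 59.6
```

Request:
move_arm(deltas=[[0,-35,12,0,0,0,0],[0,-35,12,0,0,0,0],[0,-35,12,0,0,0,0],[0,-35,12,0,0,0,0],[0,-35,12,0,0,0,0],[0,-35,12,0,0,0,0],[0,-35,11,0,0,0,0],[0,-20,7,0,0,0,0],[0,-11,4,0,0,0,0],[0,0,0,0,0,0,0]])

```text
clock: 5.23
eef_pos: [0.6454, -0.1384, 0.1666]
tool_rot: [0.67, 0.742, -0.0, -0.0]
ft_force: [-0.3, 1.3, -0.8]
grip_width: 0.0325
grasp_force: 59.6
```

Request:
move_arm(deltas=[[0,3,-1,20,0,0,0],[0,0,0,30,0,0,0],[0,0,0,30,0,0,0],[0,0,0,25,0,0,0],[0,0,0,16,0,0,0],[0,0,0,10,0,0,0],[0,0,0,5,0,0,0],[0,0,0,2,0,0,0],[0,0,0,0,0,0,0],[0,0,0,0,0,0,0]])

```text
clock: 6.07
eef_pos: [0.6449, -0.1324, 0.0308]
tool_rot: [0.669, 0.743, 0.001, 0.001]
ft_force: [-0.3, -0.8, -0.1]
grip_width: 0.0329
grasp_force: 59.6
```

Request:
move_arm(deltas=[[0,-2.5,0,2,0,0,0],[0,0,0,2,0,0,0],[0,0,0,1,0,0,0],[0,0,0,0,0,0,0],[0,0,0,0,0,0,0]])

```text
clock: 6.48
eef_pos: [0.6448, -0.1355, 0.0257]
tool_rot: [0.669, 0.743, 0.0, 0.001]
ft_force: [-0.2, -0.9, 6.1]
grip_width: 0.0325
grasp_force: 60.0
```

Touching the strip; open and rise.

Request:
move_arm(deltas=[[1,0,0,0,0,0,0],[1,0,0,0,0,0,0],[1,0,0,0,0,0,0],[1,0,0,0,0,0,0],[1,0,0,0,0,0,0],[1,0,0,-15,0,0,0],[1,0,0,-30,0,0,0],[1,0,0,-35,0,0,0],[1,0,0,-35,0,0,0],[1,0,0,-25,0,0,0]])

```text
clock: 7.32
eef_pos: [0.6449, -0.1351, 0.1676]
tool_rot: [0.669, 0.743, 0.001, 0.001]
ft_force: [1.3, -0.5, 0.2]
grip_width: 0.0852
grasp_force: 0.0
```

Request:
move_arm(deltas=[[1,0,-20,0,0,0,0],[1,0,-30,0,0,0,0],[1,0,-35,0,0,0,0],[1,0,-35,0,0,0,0],[1,0,-35,0,0,0,0],[1,0,-25,0,0,0,0],[1,0,-15,0,0,0,0],[1,0,-7,0,0,0,0],[1,0,0,0,0,0,0]])

```text
clock: 8.07
eef_pos: [0.4421, -0.1562, 0.1646]
tool_rot: [0.669, 0.743, -0.0, -0.0]
ft_force: [1.0, 1.1, -0.5]
grip_width: 0.0852
grasp_force: 0.0
```

```bash
python3 - <<'E'
from h import *
cv2.imwrite("pics/s1.png",cv2.resize(bot.camera("side")[150:384,170:482],(800,600),interpolation=cv2.INTER_CUBIC))
E
```

```text
(no output)
```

View pics/s1.png

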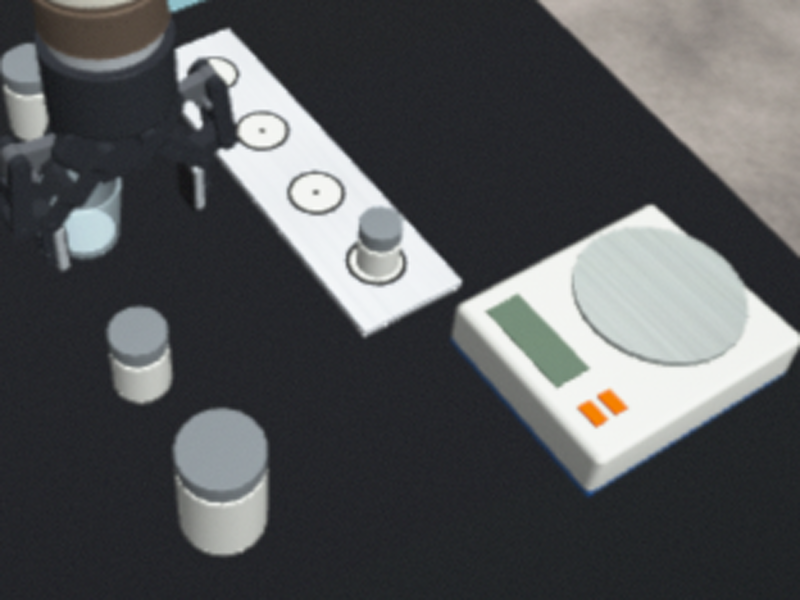

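Jar 1 stands on the near-balance mark: its base at (378,262) lies inside the ring centred on (376,262). Next is jar 2.

Request:
move_arm(deltas=[[1,2,1,28,0,0,0],[1,0,0,30,0,0,0],[1,0,0,30,0,0,0],[1,0,0,25,0,0,0],[1,0,0,15,0,0,0],[1,0,0,10,0,0,0],[1,0,0,2,0,0,0],[1,0,0,0,0,0,0],[1,0,0,0,0,0,0],[1,0,0,0,0,0,0]])

```text
clock: 8.95
eef_pos: [0.4454, -0.1543, 0.0251]
tool_rot: [0.669, 0.743, 0.0, 0.001]
ft_force: [0.1, 0.9, 0.4]
grip_width: 0.0853
grasp_force: 0.0
```

Request:
move_arm(deltas=[[0,0,0,0,0,0,0],[0,0,0,0,0,0,0],[0,0,0,0,0,0,0],[0,0,0,0,0,0,0],[0,0,0,0,0,0,0],[0,0,0,0,0,0,0],[0,0,0,0,0,0,0]])

```text
clock: 9.53
eef_pos: [0.4445, -0.1543, 0.025]
tool_rot: [0.669, 0.743, 0.0, 0.001]
ft_force: [-0.9, 0.2, 5.9]
grip_width: 0.0408
grasp_force: 60.6
```

Request:
move_arm(deltas=[[0,0,0,-10,0,0,0],[0,0,0,-25,0,0,0],[0,0,0,-35,0,0,0],[0,0,0,-35,0,0,0],[0,0,0,-20,0,0,0],[0,4,10,0,0,0,0],[0,8,20,0,0,0,0],[0,12,30,0,0,0,0],[0,14,35,0,0,0,0],[0,14,35,0,0,0,0]])

```text
clock: 10.37
eef_pos: [0.5682, -0.0878, 0.1479]
tool_rot: [0.669, 0.743, -0.001, -0.001]
ft_force: [-0.0, -0.5, -0.1]
grip_width: 0.041
grasp_force: 60.8
```

Request:
move_arm(deltas=[[0,12,31,0,0,0,0],[0,8,20,0,0,0,0],[0,5,12,0,0,0,0],[0,3,8,0,0,0,0],[0,0,0,0,0,0,0],[0,0,0,0,0,0,0]])

```text
clock: 10.87
eef_pos: [0.6346, -0.0532, 0.1478]
tool_rot: [0.669, 0.743, -0.001, -0.001]
ft_force: [-0.2, -0.7, -1.3]
grip_width: 0.041
grasp_force: 60.9
```

Need z ≈ 33.

Request:
move_arm(deltas=[[0,0,1,20,0,0,0],[0,0,0,30,0,0,0],[0,0,0,25,0,0,0],[0,0,0,16,0,0,0],[0,0,0,10,0,0,0],[0,0,0,6,0,0,0],[0,0,0,4,0,0,0],[0,0,0,2,0,0,0],[0,0,0,0,0,0,0],[0,0,0,0,0,0,0]])

```text
clock: 11.7
eef_pos: [0.6373, -0.0534, 0.0375]
tool_rot: [0.669, 0.743, 0.001, 0.001]
ft_force: [0.3, -0.6, -1.0]
grip_width: 0.0411
grasp_force: 60.9
```

Request:
move_arm(deltas=[[0,0,-1,2,0,0,0],[0,0,0,2,0,0,0],[0,0,0,1,0,0,0],[0,0,0,0,0,0,0],[0,0,0,0,0,0,0]])

```text
clock: 12.12
eef_pos: [0.6361, -0.0534, 0.0331]
tool_rot: [0.669, 0.743, 0.001, 0.001]
ft_force: [-2.0, 0.6, 5.5]
grip_width: 0.0405
grasp_force: 61.5
```

Request:
move_arm(deltas=[[1,0,0,0,0,0,0],[1,0,0,0,0,0,0],[1,0,0,0,0,0,0],[1,0,0,0,0,0,0],[1,0,0,0,0,0,0],[1,0,0,-15,0,0,0],[1,0,0,-30,0,0,0],[1,0,0,-35,0,0,0],[1,0,0,-35,0,0,0],[1,0,0,-20,0,0,0]])

```text
clock: 12.95
eef_pos: [0.6371, -0.0535, 0.1707]
tool_rot: [0.669, 0.743, 0.002, 0.002]
ft_force: [1.6, -1.0, 0.6]
grip_width: 0.0853
grasp_force: 0.0
```

Request:
move_arm(deltas=[[1,20,-15,0,0,0,0],[1,26,-20,0,0,0,0],[1,30,-23,0,0,0,0],[1,30,-23,0,0,0,0],[1,30,-23,0,0,0,0],[1,30,-23,0,0,0,0],[1,20,-15,0,0,0,0],[1,10,-8,0,0,0,0],[1,6,-5,0,0,0,0],[1,0,0,0,0,0,0]])

```text
clock: 13.78
eef_pos: [0.4597, 0.1319, 0.1665]
tool_rot: [0.668, 0.744, 0.0, 0.0]
ft_force: [-0.2, -0.6, -0.1]
grip_width: 0.0853
grasp_force: 0.0
```

Descend to z 31.

Request:
move_arm(deltas=[[1,0,1,28,0,0,0],[1,0,0,30,0,0,0],[1,0,0,30,0,0,0],[1,0,0,22,0,0,0],[1,0,0,15,0,0,0],[1,0,0,9,0,0,0],[1,0,0,2,0,0,0],[1,0,0,0,0,0,0],[1,0,0,0,0,0,0],[1,0,0,0,0,0,0]])

```text
clock: 14.62
eef_pos: [0.4625, 0.1315, 0.0315]
tool_rot: [0.669, 0.743, 0.001, 0.001]
ft_force: [-0.8, -0.6, -0.6]
grip_width: 0.0855
grasp_force: 0.0
```

Request:
move_arm(deltas=[[0,0,0,0,0,0,0],[0,0,0,0,0,0,0],[0,0,0,0,0,0,0],[0,0,0,0,0,0,0],[0,0,0,0,0,0,0],[0,0,0,0,0,0,0],[0,0,0,0,0,0,0]])

```text
clock: 15.2
eef_pos: [0.4617, 0.1316, 0.0312]
tool_rot: [0.669, 0.743, 0.001, 0.0]
ft_force: [-1.2, -0.4, 5.9]
grip_width: 0.0491
grasp_force: 62.1
```

Request:
move_arm(deltas=[[0,0,0,-10,0,0,0],[0,0,0,-25,0,0,0],[0,0,0,-35,0,0,0],[0,0,0,-35,0,0,0],[0,0,0,-20,0,0,0],[0,-9,12,0,0,0,0],[0,-15,20,0,0,0,0],[0,-20,26,0,0,0,0],[0,-22,29,0,0,0,0],[0,-20,26,0,0,0,0]])

```text
clock: 16.03
eef_pos: [0.5835, 0.0569, 0.1551]
tool_rot: [0.669, 0.743, -0.0, 0.0]
ft_force: [1.7, -0.1, -1.7]
grip_width: 0.0492
grasp_force: 62.3
```

Request:
move_arm(deltas=[[0,-15,20,0,0,0,0],[0,-9,12,0,0,0,0],[0,-6.5,9,0,0,0,0],[0,0,0,0,0,0,0],[0,0,0,0,0,0,0]])

```text
clock: 16.45
eef_pos: [0.626, 0.0314, 0.1543]
tool_rot: [0.669, 0.743, -0.001, -0.001]
ft_force: [-0.7, 0.2, -2.3]
grip_width: 0.0487
grasp_force: 62.3
```

Need z ≈ 39.2: 115 mm down.

Request:
move_arm(deltas=[[0,0,0,20,0,0,0],[0,0,0,30,0,0,0],[0,0,0,25,0,0,0],[0,0,0,16,0,0,0],[0,0,0,10,0,0,0],[0,0,0,6,0,0,0],[0,0,0,4,0,0,0],[0,0,0,2,0,0,0],[0,0,0,0,0,0,0],[0,0,0,0,0,0,0]])

```text
clock: 17.28
eef_pos: [0.6273, 0.0318, 0.0434]
tool_rot: [0.669, 0.743, 0.001, 0.001]
ft_force: [-0.4, 1.1, -0.9]
grip_width: 0.0486
grasp_force: 62.4
```

Request:
move_arm(deltas=[[0,0,0,2,0,0,0],[0,0,0,2,0,0,0],[0,0,0,0.5,0,0,0],[0,0,0,0,0,0,0],[0,0,0,0,0,0,0]])

```text
clock: 17.7
eef_pos: [0.6273, 0.0316, 0.0393]
tool_rot: [0.669, 0.743, 0.001, 0.001]
ft_force: [-0.8, 0.3, 6.0]
grip_width: 0.0489
grasp_force: 62.7
```

Request:
move_arm(deltas=[[1,0,0,0,0,0,0],[1,0,0,0,0,0,0],[1,0,0,0,0,0,0],[1,0,0,0,0,0,0],[1,0,0,0,0,0,0],[1,0,0,-15,0,0,0],[1,0,0,-30,0,0,0],[1,0,0,-35,0,0,0],[1,0,0,-35,0,0,0],[1,0,0,-25,0,0,0]])

```text
clock: 18.53
eef_pos: [0.6274, 0.0317, 0.1811]
tool_rot: [0.669, 0.743, 0.001, 0.001]
ft_force: [1.5, 1.1, 0.3]
grip_width: 0.0854
grasp_force: 0.0
```

Request:
move_arm(deltas=[[1,-20,-15,0,0,0,0],[1,-30,-22,0,0,0,0],[1,-33,-24,0,0,0,0],[1,-33,-24,0,0,0,0],[1,-33,-24,0,0,0,0],[1,-33,-24,0,0,0,0],[1,-33,-24,0,0,0,0],[1,-33,-24,0,0,0,0],[1,-23,-16,0,0,0,0],[1,-15,-10,0,0,0,0]])

```text
clock: 19.37
eef_pos: [0.4486, -0.2771, 0.1779]
tool_rot: [0.67, 0.742, -0.0, 0.0]
ft_force: [0.6, 0.3, 0.6]
grip_width: 0.0853
grasp_force: 0.0
```

Request:
move_arm(deltas=[[1,0,0,0,0,0,0],[1,0,0,0,0,0,0],[1,0,0,0,0,0,0]])

```text
clock: 19.62
eef_pos: [0.4509, -0.274, 0.1778]
tool_rot: [0.669, 0.743, 0.0, -0.0]
ft_force: [-0.2, 0.8, -0.5]
grip_width: 0.0853
grasp_force: 0.0
```

```bash
python3 - <<'E'
from h import *
cv2.imwrite("pics/s2.png",cv2.resize(bot.camera("side")[120:384,160:512],(800,600),interpolation=cv2.INTER_CUBIC))
E
```

```text
(no output)
```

View pics/s2.png

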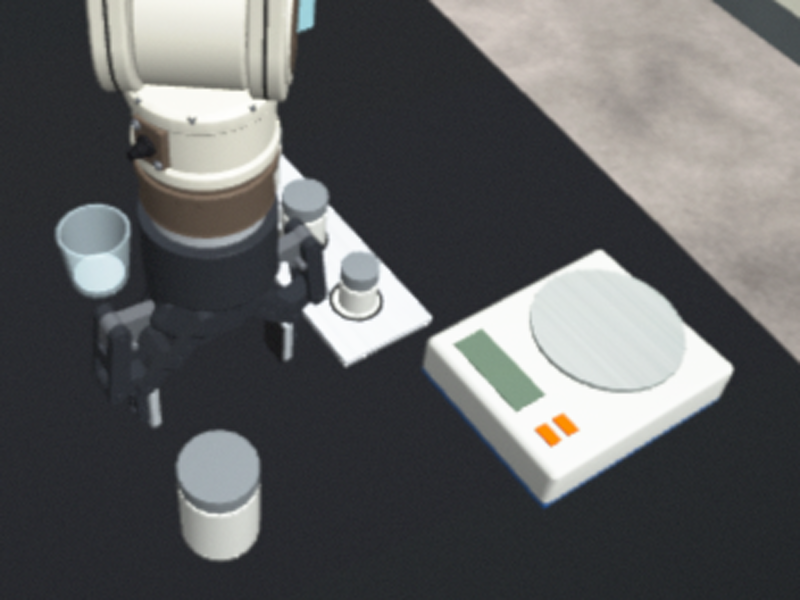

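Jars 1 and 2 stand upright on their marks, the beaker at (95,250) is untouched, and the gripper hangs over jar 4 at (218,495).

Request:
move_arm(deltas=[[1,0,0,28,0,0,0],[1,0,0,30,0,0,0],[1,0,0,30,0,0,0],[1,0,0,20,0,0,0],[1,0,0,15,0,0,0],[1,0,0,10,0,0,0],[1,0,0,4,0,0,0],[1,0,0,0,0,0,0],[1,0,0,0,0,0,0],[1,0,0,0,0,0,0]])

```text
clock: 20.5
eef_pos: [0.4517, -0.2748, 0.042]
tool_rot: [0.669, 0.743, 0.0, 0.001]
ft_force: [0.1, 0.7, 0.2]
grip_width: 0.0853
grasp_force: 0.0
```

Request:
move_arm(deltas=[[0,0,0,0,0,0,0],[0,0,0,0,0,0,0],[0,0,0,0,0,0,0],[0,0,0,0,0,0,0],[0,0,0,0,0,0,0],[0,0,0,0,0,0,0],[0,0,0,0,0,0,0]])

```text
clock: 21.08
eef_pos: [0.4514, -0.2749, 0.042]
tool_rot: [0.669, 0.743, 0.0, 0.001]
ft_force: [0.4, 0.2, 6.1]
grip_width: 0.0568
grasp_force: 63.7
```

Request:
move_arm(deltas=[[0,0,0,-10,0,0,0],[0,0,0,-25,0,0,0],[0,0,0,-35,0,0,0],[0,0,0,-35,0,0,0],[0,0,0,-30,0,0,0],[0,10,5.5,0,0,0,0],[0,20,11,0,0,0,0],[0,30,17,0,0,0,0],[0,33,18.5,0,0,0,0],[0,33,18.5,0,0,0,0]])

```text
clock: 21.92
eef_pos: [0.5069, -0.1405, 0.1752]
tool_rot: [0.67, 0.743, -0.0, -0.001]
ft_force: [0.3, 0.9, -2.6]
grip_width: 0.0567
grasp_force: 64.8
```

Request:
move_arm(deltas=[[0,33,18.5,0,0,0,0],[0,33,18.5,0,0,0,0],[0,33,18.5,0,0,0,0],[0,33,18.5,0,0,0,0],[0,33,18.5,0,0,0,0],[0,30,17,0,0,0,0],[0,25,13.5,0,0,0,0],[0,15,8,0,0,0,0],[0,10,5.5,0,0,0,0],[0,0,0,0,0,0,0]])

```text
clock: 22.75
eef_pos: [0.6174, 0.1185, 0.1745]
tool_rot: [0.668, 0.744, -0.001, -0.001]
ft_force: [0.3, 0.0, -2.6]
grip_width: 0.0572
grasp_force: 64.8
```

Request:
move_arm(deltas=[[0,0,0,0,0,0,0],[0,0,0,0,0,0,0],[0,0,0,0,0,0,0]])

```text
clock: 23.0
eef_pos: [0.6171, 0.1146, 0.1758]
tool_rot: [0.67, 0.743, -0.0, -0.0]
ft_force: [-0.3, -0.5, -3.0]
grip_width: 0.0568
grasp_force: 64.8
```

Target z 50: 126 mm down.

Request:
move_arm(deltas=[[0,0.5,0.5,20,0,0,0],[0,0,0,30,0,0,0],[0,0,0,30,0,0,0],[0,0,0,20,0,0,0],[0,0,0,10,0,0,0],[0,0,0,6,0,0,0],[0,0,0,4,0,0,0],[0,0,0,2,0,0,0],[0,0,0,0,0,0,0],[0,0,0,0,0,0,0]])

```text
clock: 23.83
eef_pos: [0.619, 0.1169, 0.0552]
tool_rot: [0.669, 0.743, 0.001, 0.001]
ft_force: [-0.2, 0.0, -1.6]
grip_width: 0.0569
grasp_force: 64.8
```

Request:
move_arm(deltas=[[0,-1,0,2,0,0,0],[0,0,0,2,0,0,0],[0,0,0,1,0,0,0],[0,0,0,0.5,0,0,0],[0,0,0,0,0,0,0],[0,0,0,0,0,0,0]])

```text
clock: 24.33
eef_pos: [0.6187, 0.1158, 0.05]
tool_rot: [0.669, 0.743, 0.001, 0.001]
ft_force: [-1.9, 0.1, 4.5]
grip_width: 0.0567
grasp_force: 65.5
```

Touching. Release, rise, and back off to look.

Request:
move_arm(deltas=[[1,0,0,0,0,0,0],[1,0,0,0,0,0,0],[1,0,0,0,0,0,0],[1,0,0,0,0,0,0],[1,0,0,0,0,0,0],[1,0,0,-15,0,0,0],[1,0,0,-30,0,0,0],[1,0,0,-35,0,0,0],[1,0,0,-35,0,0,0],[1,0,0,-35,0,0,0]])

```text
clock: 25.17
eef_pos: [0.6177, 0.1157, 0.1995]
tool_rot: [0.669, 0.743, -0.0, -0.0]
ft_force: [0.5, -0.2, -0.0]
grip_width: 0.0853
grasp_force: 0.0
```

Request:
move_arm(deltas=[[1,10,-20,0,0,0,0],[1,20,-30,0,0,0,0],[1,20,-30,0,0,0,0],[1,20,-30,0,0,0,0],[1,20,-30,0,0,0,0],[1,20,-30,0,0,0,0],[1,20,-30,0,0,0,0],[1,20,-20,0,0,0,0],[1,10,-10,0,0,0,0],[1,0,0,0,0,0,0]])

```text
clock: 26.0
eef_pos: [0.3703, 0.2521, 0.1986]
tool_rot: [0.667, 0.745, 0.0, -0.0]
ft_force: [-0.1, -0.3, -0.2]
grip_width: 0.0857
grasp_force: 0.0
```

```bash
python3 - <<'E'
from h import *
t=bot.camera("top");s=bot.camera("side")
M=[(.6448,-.1352),(.636,-.0516),(.6273,.0319),(.6186,.1155)]
g=cv2.cvtColor(t,cv2.COLOR_BGR2GRAY);S=6;G=cv2.resize(g,None,fx=S,fy=S,interpolation=cv2.INTER_CUBIC)
for (x,y),d,h in zip(M,(34,42,50,58),(54,66,78,90)):
    u,v=proj("top",(x,y,h/1000));w=15;x0,y0=int((u-w)*S),int((v-w)*S);c=G[y0:y0+2*w*S,x0:x0+2*w*S]
    r=d/2000*371.85/(.966-h/1000)*S
    a=cv2.HoughCircles(cv2.GaussianBlur(c,(9,9),0),cv2.HOUGH_GRADIENT,1,500,param1=60,param2=5,minRadius=int(r*.9),maxRadius=int(r*1.1))
    if a is not None:
        a=a[0,0];p=at("top",(x0+a[0]+.5)/S-.5,(y0+a[1]+.5)/S-.5,h/1000);print(d,((p[:2]-[x,y])*1000).round(1))
    cv2.circle(t,(int(round(u)),int(round(v))),1,(0,0,255),-1)
A=cv2.resize(t[130:230,190:340],(600,400),interpolation=cv2.INTER_CUBIC);cv2.imwrite("pics/f_top.png",A)
cv2.imwrite("pics/f_side.png",cv2.resize(s[130:310,150:390],(800,600),interpolation=cv2.INTER_CUBIC))
E
```

```text
34 [-5.2 10.4]
42 [-8.8  3.3]
50 [-9.  -0.1]
58 [-9.  -5.8]
```

View pics/f_top.png

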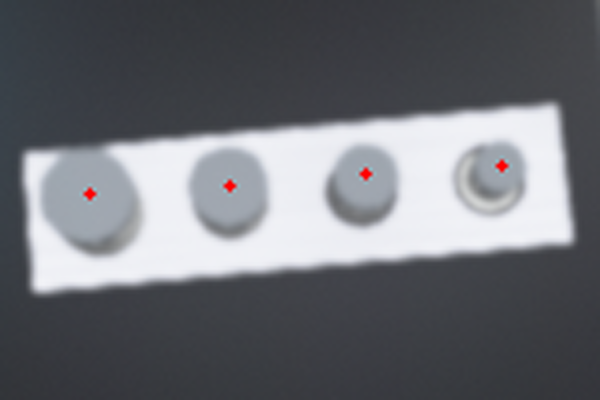

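View pics/f_side.png

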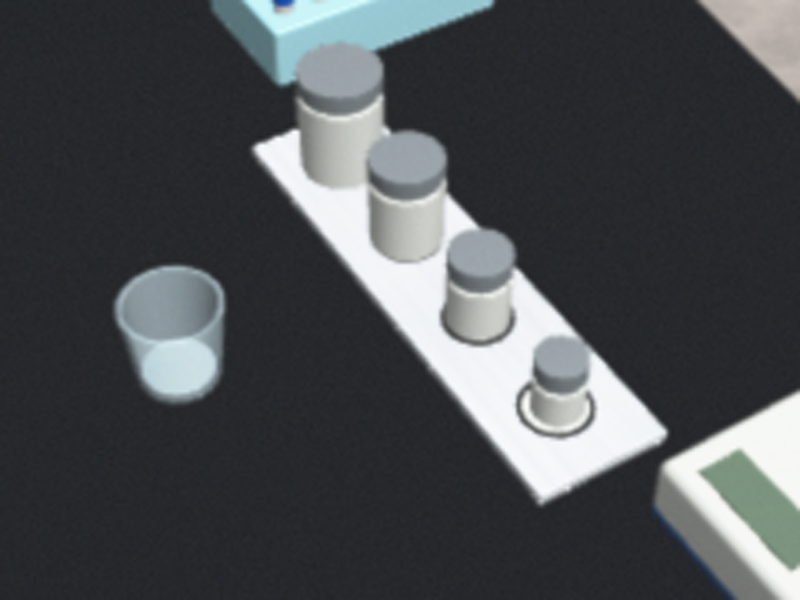

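The red dots show where each lid centre should be, and each sits within about 3 crop pixels (roughly 2 mm) of the lid it marks: (90,194), (230,186), (366,174) and (502,166). The circle fit latched onto body and shadow edges, so I'm ignoring its offsets. All four jars stand upright, and the beaker hasn't been touched.

```bash
python3 -c "
from workcell import bot
print(bot.job_done())"
```

```text
the job is handed in; nothing more can be done
None
```

I handed the job in: all four jars stand upright on their marks in size order, smallest next to the balance, each within about 2 mm of centre judging by eye from the last top picture (an automatic circle fit showed 9–12 mm, but I set it aside because it had caught body and shadow edges), and the beaker was never touched; no verdict was returned.

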